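Tug-test a welded lug on the pull rig

ROBOT

A 6-joint arm with a two-finger parallel gripper is mounted at the origin on the work surface; the furniture and walls round the work are solid. World frame = base frame: x ahead of the robot, y to its left, z up, the work surface at z = 0. Lengths are in m, angles in rad, forces in N, time in s.
With the tool pointing down it reaches from about 0.325 to 0.9 m from the base axis. Payload 3.5 kg.
Tool frame: the origin (TCP) lies on the centre line of the jaws, within the pads' length; the fingertips stand 14 mm ahead of it and the grasp point (between the pads) lies 5 mm behind it; z points along the fingers, y is the line along which they close (so a half turn about z gives the same grasp; the last joint's range is limited). The gripper opens to 85 mm and grips with 20 to 120 N. Pads are 22 mm wide; open, the fingers measure 114 mm over their backs; the gripper's body (76 mm by 85 mm) begins 54 mm behind the grasp point. The pads swing forward as they close: fully open they stand 13 mm farther back than shut.
Start: joints at [-1.412, 0.276, -0.026, 1.268, 0, 1.467], TCP at [0.162, -0.604, 0.245] pointing down, gripper open.
Joint ranges: [-3.12, 3.12], [-0.85, 1.88], [-1.08, 1.24], [-1.95, 2.15], [-1.57, 1.53], [-3.14, 3.14]. Speed limits (rad/s): [2.57, 2.57, 3.14, 3.14, 3.14, 3.14].

INTERFACE

Orientations are given as a 3x3 rotation matrix whose columns are the frame's x, y, z axes.
In Python, from plant import bot, eyes gives the robot as it stands. The module is installed in compiled form; this text tells all that it offers.
- The arm moves only by the tool drive_tool, never from a script. Its argument "series" is a list of rows, each a list of 6 numbers: the shift along the tool's x, y, z normalised to -1 to 1, where 1 is 150 mm, then the turn, a rotation vector about the tool's x, y, z normalised to -1 to 1, where 1 is 180 degrees. A call has 1 to 20 rows; each row is the pose to reach, as a shift and turn from the pose commanded when the call began, along the tool's axes at that moment, turning the shorter way round; what a row does not reach only later rows make up. A row lasts 1/10 s, in which the tool goes at most 50 mm and 8.59 degrees, less where a joint would pass 70% of its speed; a pose out of reach is approached as far as the arm can. A call with a number of a shift or a turn outside -1 to 1 is refused whole. A call with a gripper value outside its range is refused whole. "hand" is the closure in counts, from 0 (fully open) to 255 (shut), set as the call begins (left out, the last holds). The fingers move at their own pace and stop on an object; "newtons" is the grip in N (left out, the last holds). Time passes only in rows, so rows that repeat a pose let the fingers close. It gives the time, the measured TCP pose, the force, the opening and the grip force at its end, in the units of the state.
- bot.get_state(): the state, without advancing time (a new reading comes with each control period).
- eyes.get_image(name): name is "side" or "top"; returns (picture, depth): 400x640x3 uint8, red, green, blue; 400x640 float32, m along the optical axis (not along the pixel's ray), 0 where there is no reading.
- eyes.calibration(name): a dict with "intrinsics" (3x3 intrinsics, pixels), "R" (3x3) and "t" (3): a world point X has camera coordinates R X + t. Camera axes: x right, y down, z forward; pixel columns grow to the right and rows downward; lengths in m; the calibration is good to about 2 mm. A picture is of the moment at which its call begins. calibration takes no time and is no camera call.
- bot.finish_job(): hands the job in; it is judged then, once.
The state is a dict: "t": time; "joints": joint angles; "qd": joint speeds; "joint_efforts": joint torques, N m; "eef_pos": TCP position; "ee_rot": TCP orientation; "force": force on the tool from outside, world axes, zero at the start; "wrist_torque": the same for the moment, N m; "gripper_width": finger opening in m; "grip_force": force on a finger pad.
Only numpy, scipy, OpenCV 4.12 (cv2) and the standard library are available. Lean on these libraries where they do the work, as an engineer would, in place of code of your own. Each camera call takes 0.05 s, during which the arm holds its last target. There are 200 camera calls.

TASK

Tug-test the welded lug on the bench pull rig: push the sliding spring balance fully home so that the holes of its fork and of the lug line up, then take the long pin with the tall round grip from the stand and drop it down through fork and lug until its grip sits on the fork. Then draw the balance back by its upright handle until its index lines up with the set pointer, without pulling well past it, and finish while still holding the handle so that the index stays there. Leave the short hex-head pin, the spanner and the marker where they are.

Things in the scene. Friction and masses are not known exactly. Their poses are not given: they have to be found in the camera images.
- lug_hole (a point): Centre of the hole in the welded lug, on the lug's top face, 63 mm above the table. The lug is 6 mm thick, 36 mm wide, its hole 11.5 mm; it is fixed and sticks out level from an angle iron (upright leg 44 mm beyond the hole, 70 mm wide, top 80 mm above the table) bolted on the rig's dark base plate (365 x 96 mm, top 12 mm above the table). Axes of the rig: x runs level along the pull line from the handle towards the lug, z up; the balance is drawn back towards -x.
- fork_hole (a point): Centre of the 11.5 mm chamfered hole on the top face of the fork, 70 mm above the table; same axes as the rig. The fork (32 mm wide, two 6 mm cheeks, one above and one below the lug, 20 mm over all) is on the rod of the spring balance and slides with it. When the balance is fully home the lug's end meets the fork's throat and this point stands straight above lug_hole, 7 mm higher. Below the fork there is 38 mm of free height.
- handle_grip (a point): Middle of the grip of the balance's upright black handle: a vertical round grip 26 mm in diameter from 53 to 103 mm above the table, top end at 116 mm; this point at 80 mm. It is fixed to the rear of the sliding carriage, 32 mm behind the rear end of the barrel (barrel up to 81 mm high), 214 mm behind fork_hole while the spring is at rest. It can be gripped in any direction from above. Same axes as the rig.
- carriage (a joint): How far the carriage with the balance's barrel and handle is drawn back from home along the rig's -x, in m: 0 = fully home, at a firm stop, up to 0.075. It slides with about 2 N of friction and stays where it is left as long as the fork is not pinned to the lug.
- draw_rod (a joint): How far the rod with the fork and the index is drawn out of the barrel, in m: 0 = spring at rest, up to 0.060. The spring pulls the rod in with 3.8 N at 0 and 240 N per m more. Once the fork is pinned to the lug, drawing the handle back by a distance draws the rod out by the same, less about 2 mm of play in the pin holes; let go, the carriage springs back.
- set_pointer (a joint): Where the brass set pointer is clamped on the scale of the barrel, in m: the value of draw_rod at which the index lines up with it. It is clamped tight and differs from run to run.
- index_tip (a point): The index: a black blade 4 mm wide and 17 mm long lying across the white scale plate on top of the barrel, 83 mm above the table, fixed to the rod and moving with it along the slot in the scale. The point lies on the slot's centre line; same axes as the rig.
- set_mark (a point): The mark of the brass set pointer, a blade 4 mm wide clipped to the other edge of the scale plate, pointing across at the slot; the point lies on the slot's centre line, 83 mm above the table; same axes as the rig. Index and pointer form one straight line when they agree. It moves with the barrel.
- pin_grip (a point): Point on the axis of the long pin, in its grip, 25 mm above the grip's underside; z along the pin, up. The steel pin (90 g) has a round dark grip 21 mm in diameter and 46 mm tall and below it a 10 mm shank 36 mm long with a 7 mm tapered end. It starts upright, hanging by its grip in one hole of the pin stand, the grip's underside 52 mm above the table; it lifts straight out.
- pin_stand: Pin stand: a level steel plate 132 x 44 mm on two legs with outward feet (178 mm over all), origin under its centre on the table, plate top 52 mm up, x along its length. Two holes at x = -36 and +36 mm; the long pin is in one, the short pin in the other. It is screwed down.
- short_pin: Spare short pin with a flat hex head 19 mm across the corners and 10 mm tall, too short for the job, in the other hole of the pin stand; origin on its axis at the underside of the head, 52 mm above the table. To be left there.
- spanner: Adjustable spanner, 209 mm long, 9 mm thick, lying behind the rig; origin under its middle.
- marker: Round paint marker, 128 mm long, 15 mm thick, lying in front on the left; origin under its middle.
Things that resemble listed ones, but are neither listed nor needed, are in the scene too. There is more than one size of the part that bears pin_grip; the job needs the smallest.

How it is judged:
By the outcome, as a careful person would: the job done as asked, in the order asked, and still so for the second after the job is handed in, while the arm keeps its last pose, push and grip.
It also fails if it takes over 67 s, if anything falls off the work surface, if the arm or the gripper's body presses on something with over 40 N, if the wrist force passes 120 N, or if a joint passes its speed limit or range.

## Working session

There is one attempt and no reset: what is moved stays moved. The work goes in short steps, Python scripts to look and compute and a tool call to move; the robot and the scene stay as the last step left them, time stands still between calls to the robot, and variables do not carry over. Pictures are saved under pics/ and viewed, at most 10 in all, crops included, and the job is handed in when it is done.

Besides the shell and the picture viewer there is one more tool, called as name([rows], argument=value, ...), one row to a line, values as JSON. drive_tool: Moves the arm, as the interface text tells. Its arguments: {"type":"object","properties":{"series":{"type":"array","items":{"type":"array","items":{"type":"number"}}},"hand":{"type":"number"},"newtons":{"type":"number"}},"required":["series"]}

```bash
mkdir -p pics
cat > h.py <<'E'
import numpy as np, cv2
from plant import bot, eyes
def snap(n,f):
    im,d=eyes.get_image(n); np.savez('pics/'+f+'.npz',im=im,d=d); cv2.imwrite('pics/'+f+'.png',im[:,:,::-1]); return im,d
def ray(n,u,v,z):
    c=eyes.calibration(n);K,R,t=c['intrinsics'],c['R'],c['t']
    o=-R.T@t; r=R.T@np.linalg.solve(K,[u,v,1.]); return o+r*(z-o[2])/r[2]
def dep(n,u,v,d):
    c=eyes.calibration(n);K,R,t=c['intrinsics'],c['R'],c['t']
    return R.T@(np.linalg.solve(K,[u,v,1.])*d-t)
def proj(n,X):
    c=eyes.calibration(n);p=c['intrinsics']@(c['R']@np.array(X)+c['t']);return p[:2]/p[2]
def two(a,ua,b,ub):
    A=[];B=[]
    for n,u in((a,ua),(b,ub)):
        c=eyes.calibration(n);R,t=c['R'],c['t'];o=-R.T@t;r=R.T@np.linalg.solve(c['intrinsics'],[u[0],u[1],1.]);r/=np.linalg.norm(r)
        P=np.eye(3)-np.outer(r,r);A.append(P);B.append(P@o)
    return np.linalg.solve(A[0]+A[1],B[0]+B[1])
E
python3 - <<'E'
from h import *
np.set_printoptions(precision=4,suppress=True)
for n in('top','side'):
    snap(n,n+'0');c=eyes.calibration(n);print(n,c['intrinsics'],c['R'],-c['R'].T@c['t'])
s=bot.get_state();print(s)
E
```

```text
top [[472.3697   0.     321.9076]
 [  0.     472.3697 206.0896]
 [  0.       0.       1.    ]] [[-0.0285 -0.9996  0.0022]
 [-0.9986  0.0283 -0.0451]
 [ 0.045  -0.0035 -0.999 ]] [0.5009 0.1574 1.1081]
side [[420.2654   0.     320.4448]
 [  0.     420.2654 201.3573]
 [  0.       0.       1.    ]] [[-0.9939 -0.1085  0.0181]
 [-0.0745  0.5428 -0.8365]
 [ 0.081  -0.8328 -0.5476]] [0.4799 0.8578 0.5404]
{'t': 0.1, 'joints': array([-1.4124,  0.2771, -0.0277,  1.268 ,  0.    ,  1.4674]), 'qd': array([-0.001 , -0.0021,  0.0031, -0.0018, -0.0013, -0.0008]), 'joint_efforts': array([ -0.    , -44.6707,  29.6129,   0.0084,  -0.0001,  -0.    ]), 'eef_pos': array([ 0.1617, -0.603 ,  0.2443]), 'ee_rot': array([[ 0.9659,  0.2588, -0.0003],
       [ 0.2588, -0.9659,  0.002 ],
       [ 0.0002, -0.002 , -1.    ]]), 'force': array([ 0.7696, -0.1285, -0.1871]), 'wrist_torque': array([-0.0703,  0.0263, -0.0009]), 'grip_force': 0.0, 'gripper_width': 0.08524213015322599}
```

View pics/top0.png

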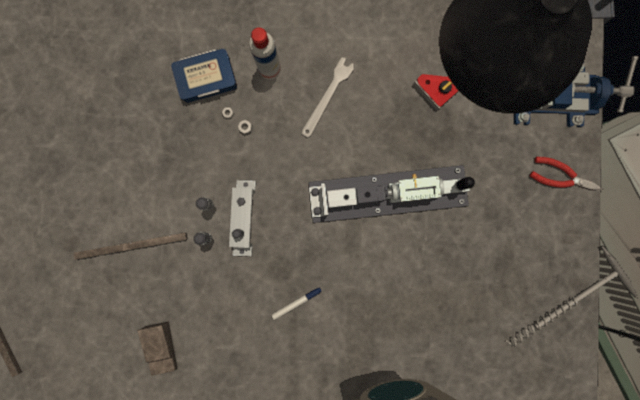

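View pics/side0.png

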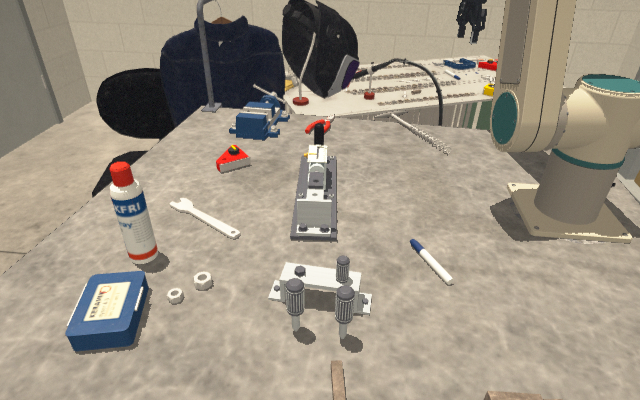

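The top view shows the rig with its lug at (318,198), the fork hole near (367,194) and the handle at (465,184). The stand is at (241,218), with the tall grip at (237,235) and the hex head at (240,200). Two larger loose pins stand left of it at (204,204) and (202,239). I'll enlarge the relevant parts.

Run:
```python
import numpy as np,cv2
a=cv2.imread('pics/top0.png');b=cv2.imread('pics/side0.png')
f=lambda im,x,y,w,h,s:cv2.resize(im[y:y+h,x:x+w],None,fx=s,fy=s,interpolation=cv2.INTER_CUBIC)
c1=f(a,300,155,180,75,4.4)[:,:792]
c2=f(a,185,170,80,95,3)
c3=f(b,265,120,110,225,1)
c3=f(b,290,120,50,60,4.5)[:270]; c4=f(b,262,245,120,100,2.7)
H=270
p=lambda i:cv2.copyMakeBorder(i[:H],0,max(0,H-i.shape[0]),0,0,0)
r=np.hstack([p(c2)[:,:240],p(c3)[:,:225],p(c4)[:,:324]]);r=cv2.copyMakeBorder(r,0,0,0,792-r.shape[1] if r.shape[1]<792 else 0,0)
o=np.vstack([c1[:330],r[:,:792]]);print(o.shape);cv2.imwrite('pics/z1.png',o)
```

```text
(600, 792, 3)
```

View pics/z1.png

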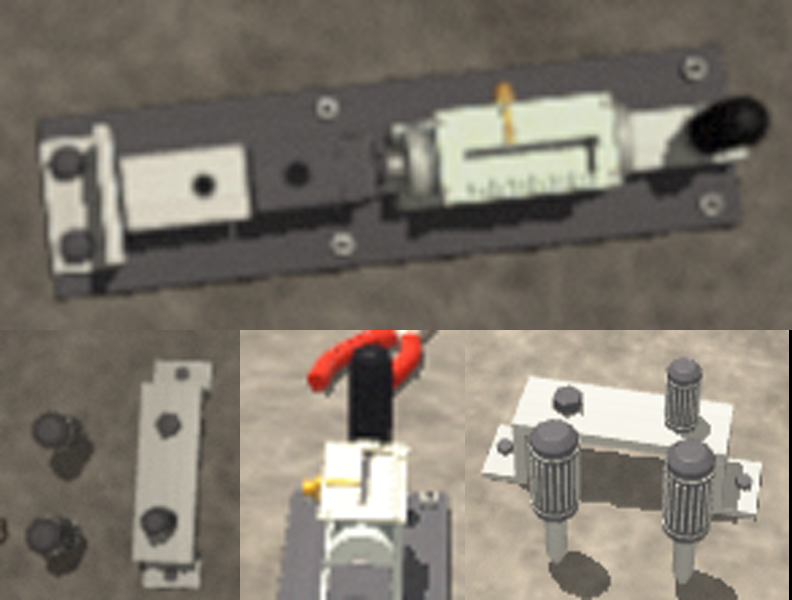

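The crops show the lug hole at top px (346,197), the fork hole at (367.5,194.5), the index near (434,188) at the rear of the slot, the pointer at (415.7,188), and the long pin's cap at (237,234).

Run:
```python
from h import *
np.set_printoptions(precision=4,suppress=True)
def cloud(n):
    z=np.load(f'pics/{n}0.npz');d=z['d'];c=eyes.calibration(n);v,u=np.mgrid[:400,:640]
    P=np.stack([u,v,np.ones_like(u)],-1)@np.linalg.inv(c['intrinsics']).T*d[...,None]
    return (P-c['t'])@c['R'],z['im'],d
T,ti,td=cloud('top');S,si,sd=cloud('side')
lug=ray('top',346.1,197,.063);fk=ray('top',367.5,194.5,.070)
print('lug',lug,'fork',fk,np.linalg.norm((lug-fk)[:2]))
ix=ray('top',434.3,187.6,.083);mk=ray('top',415.7,188.5,.083);print('idx',ix,'mark',mk,np.linalg.norm((ix-mk)[:2]))
print('depthz fork/lug/plate',T[195,374],T[197,336],T[197,317],T[185,430])
def blob(P,lo,hi,c,r):
    m=(P[...,2]>lo)&(P[...,2]<hi)&(np.hypot(P[...,0]-c[0],P[...,1]-c[1])<r);q=P[m];return len(q),q.mean(0) if len(q) else 0,q.min(0) if len(q) else 0,q.max(0) if len(q) else 0
pg=ray('top',237.3,233.7,.098);hd=ray('top',469.3,182.7,.116);sp=ray('top',241,202,.062)
print('pin ray',pg,'handle ray',hd,'short',sp)
for nm,P in(('top',T),('side',S)):
    print(nm,'pin',blob(P,.060,.11,pg,.03));print(nm,'pincap',blob(P,.092,.11,pg,.03));print(nm,'handle',blob(P,.088,.13,hd,.03));print(nm,'handlecap',blob(P,.110,.13,hd,.03))
    for uv in((204,204),(202,239)):
        q=ray('top',*uv,.12);print(nm,'loose',blob(P,.05,.2,q,.05))
print(proj('side',pg),proj('side',hd),proj('side',lug),proj('side',fk))
```

```text
lug [0.5666 0.0996 0.063 ] fork [0.5704 0.0527 0.07  ] 0.047059453053788745
idx [ 0.5804 -0.092   0.083 ] mark [ 0.5796 -0.0514  0.083 ] 0.04058330509135048
depthz fork/lug/plate [0.5687 0.0387 0.0725] [0.5671 0.122  0.0655] [0.5711 0.1643 0.0218] [ 0.5863 -0.0826  0.0838]
pin ray [0.4926 0.336  0.098 ] handle ray [ 0.5862 -0.1581  0.116 ] short [0.5622 0.3328 0.062 ]
top pin (99, array([0.4926, 0.3375, 0.0929]), array([0.4828, 0.3289, 0.0636]), array([0.5027, 0.3497, 0.1035]))
top pincap (74, array([0.4923, 0.3393, 0.0986]), array([0.4834, 0.3305, 0.0932]), array([0.5027, 0.3497, 0.1035]))
top handle (145, array([ 0.5864, -0.1543,  0.1105]), array([ 0.5747, -0.1693,  0.0882]), array([ 0.5994, -0.1453,  0.1213]))
top handlecap (97, array([ 0.5871, -0.1566,  0.1155]), array([ 0.5753, -0.1693,  0.1101]), array([ 0.5989, -0.1464,  0.1213]))
top loose (238, array([0.5574, 0.397 , 0.0876]), array([0.53  , 0.3513, 0.0508]), array([0.5745, 0.4242, 0.1113]))
top loose (231, array([0.4838, 0.404 , 0.0889]), array([0.4653, 0.3573, 0.0502]), array([0.5031, 0.4307, 0.1111]))
side pin (283, array([0.4917, 0.3476, 0.0818]), array([0.4811, 0.3351, 0.06  ]), array([0.5025, 0.3535, 0.0981]))
side pincap (84, array([0.4917, 0.3443, 0.0949]), array([0.4819, 0.3351, 0.092 ]), array([0.5014, 0.352 , 0.0981]))
side handle (103, array([ 0.5867, -0.1493,  0.1022]), array([ 0.575 , -0.1633,  0.0881]), array([ 0.5995, -0.1392,  0.1145]))
side handlecap (20, array([ 0.5873, -0.1544,  0.1122]), array([ 0.5784, -0.1633,  0.1103]), array([ 0.5965, -0.1474,  0.1145]))
side loose (631, array([0.5568, 0.4181, 0.0815]), array([0.5276, 0.3516, 0.05  ]), array([0.5723, 0.4279, 0.1056]))
side loose (645, array([0.4838, 0.4248, 0.0825]), array([0.464 , 0.3565, 0.0502]), array([0.5047, 0.4338, 0.1054]))
[342.749  254.6582] [319.2569 122.3698] [314.5576 192.6533] [315.455  178.7881]
```

```bash
cat >> h.py <<'E'
def plan(pos,yawdeg):
    "row values to reach world pos, tool x at yaw, pointing down, from the present pose"
    from scipy.spatial.transform import Rotation as Ro
    s=bot.get_state();R=s['ee_rot'];a=np.radians(yawdeg);c,q=np.cos(a),np.sin(a)
    G=np.array([[c,q,0],[q,-c,0],[0,0,-1]])
    return np.round(R.T@(np.array(pos)-s['eef_pos'])/.15,4),np.round(Ro.from_matrix(R.T@G).as_rotvec()/np.pi,4)
E
python3 - <<'E'
from h import *
for n in('top','side'):
    z=np.load(f'pics/{n}0.npz');d=z['d'];c=eyes.calibration(n);v,u=np.mgrid[:400,:640]
    P=(np.stack([u,v,np.ones_like(u)],-1)@np.linalg.inv(c['intrinsics']).T*d[...,None]-c['t'])@c['R']
    m=(P[...,2]>.13)&(d>0)&(P[...,0]>.1)&(P[...,0]<1.0)&(abs(P[...,1])<.7)
    q=P[m];g=np.unique(np.floor(q/.1).astype(int),axis=0,return_counts=True)
    for a,k in zip(*g): 
        if k>15: print(n,a/10,k)
print(plan([.587,-.159,.2],94.5))
E
```

```text
top [0.1 0.  0.1] 135
top [0.1 0.  0.2] 438
top [ 0.2 -0.1  0.1] 28
top [ 0.2 -0.1  0.2] 462
top [ 0.2 -0.1  0.3] 28
top [0.2 0.  0.1] 44
top [0.2 0.  0.2] 255
top [ 0.6 -0.2  0.5] 867
top [ 0.6 -0.2  0.6] 864
top [ 0.6 -0.1  0.5] 4056
top [ 0.6 -0.1  0.6] 3355
top [0.6 0.  0.5] 77
top [ 0.7 -0.2  0.5] 29
top [ 0.7 -0.2  0.6] 666
top [ 0.7 -0.1  0.5] 1228
top [ 0.7 -0.1  0.6] 2910
top [0.7 0.  0.5] 445
top [0.8 0.2 0.1] 506
top [0.8 0.2 0.2] 162
side [ 0.1 -0.7  0.2] 147
side [ 0.1 -0.7  0.3] 170
side [ 0.1 -0.6  0.2] 179
side [ 0.1 -0.6  0.3] 427
side [0.1 0.  0.1] 558
side [0.1 0.  0.2] 3358
side [0.1 0.  0.3] 3102
side [0.1 0.  0.4] 1299
side [ 0.2 -0.1  0.1] 35
side [ 0.2 -0.1  0.2] 410
side [ 0.2 -0.1  0.3] 823
side [ 0.2 -0.1  0.4] 379
side [0.2 0.  0.1] 69
side [0.2 0.  0.2] 262
side [0.2 0.  0.3] 282
side [0.2 0.  0.4] 115
side [ 0.5 -0.7  0.1] 134
side [ 0.5 -0.7  0.2] 127
side [ 0.6 -0.7  0.1] 324
side [ 0.6 -0.7  0.2] 621
side [ 0.6 -0.7  0.3] 51
side [ 0.7 -0.7  0.2] 152
side [0.8 0.2 0.1] 1142
side [ 0.9 -0.7  0.1] 305
side [ 0.9 -0.7  0.2] 252
side [ 0.9 -0.6  0.1] 51
side [ 0.9 -0.6  0.2] 74
side [ 0.9 -0.6  0.3] 58
(array([ 3.5051, -2.1249,  0.3002]), array([-0.0005, -0.0005, -0.4417]))
```

Run:
```python
from h import *
n='top';z=np.load(f'pics/{n}0.npz');d=z['d'];c=eyes.calibration(n);v,u=np.mgrid[:400,:640]
P=(np.stack([u,v,np.ones_like(u)],-1)@np.linalg.inv(c['intrinsics']).T*d[...,None]-c['t'])@c['R']
q=P[(P[...,2]>.4)&(d>0)&(u>400)&(v<150)]
print(np.percentile(q,[0,1,50,99,100],axis=0))
for a in np.arange(.45,.75,.03):
    k=q[(q[:,2]>a)&(q[:,2]<a+.03)]
    if len(k):print(a,len(k),k.min(0),k.max(0))
```

```text
[[ 0.63276811 -0.15875721  0.53600817]
 [ 0.63563991 -0.14161946  0.5402992 ]
 [ 0.68890779 -0.05555191  0.6018188 ]
 [ 0.75272495  0.00467101  0.65734082]
 [ 0.77322028  0.00766164  0.65908979]]
0.51 116 [ 0.63312819 -0.13119973  0.53600817] [0.76556631 0.00766164 0.5399996 ]
0.5399999999999999 2784 [ 0.63276811 -0.15875721  0.54002677] [0.77322028 0.0074744  0.56999337]
0.5699999999999998 3802 [ 0.6408899  -0.15170524  0.57000321] [ 7.6038308e-01 -7.2131599e-04  5.9999987e-01]
0.5999999999999999 6160 [ 0.65468548 -0.14503552  0.60000602] [ 0.74543064 -0.01428718  0.62999521]
0.6299999999999999 1635 [ 0.69185406 -0.10530259  0.63001788] [ 0.72922128 -0.05174369  0.65908979]
```

drive_tool([
  [0.3,-0.15,0,0,0,-0.05],
  [0.6,-0.35,0.05,0,0,-0.1],
  [1,-0.6,0.1,0,0,-0.15],
  [1,-0.6,0.1,0,0,-0.15],
  [1,-0.6,0.1,0,0,-0.15],
])

```text
t: 0.6
eef_pos: [0.2848, -0.4744, 0.2292]
ee_rot: [[0.74, 0.672, -0.001], [0.672, -0.74, 0.003], [0.002, -0.003, -1.0]]
force: [0.0, -1.0, -0.0]
gripper_width: 0.0856
grip_force: 0.0
```

Run:
```python
from h import *
print(plan([.587,-.159,.17],94.5))
```

```text
(array([ 2.904 , -0.2003,  0.4003]), array([-0.0006, -0.0009, -0.2902]))
```

drive_tool([
  [0.33,-0.02,0,0,0,-0.045],
  [0.66,-0.05,0,0,0,-0.09],
  [1,-0.07,0.1,0,0,-0.135],
  [1,-0.07,0.1,0,0,-0.18],
  [1,-0.07,0.1,0,0,-0.225],
  [1,-0.07,0.1,0,0,-0.27],
  [1,-0.07,0.1,0,0,-0.29],
  [1,-0.07,0.1,0,0,-0.29],
])

```text
t: 1.4
eef_pos: [0.3874, -0.3706, 0.2152]
ee_rot: [[-0.072, 0.997, -0.0], [0.997, 0.072, -0.0], [-0.0, -0.0, -1.0]]
force: [-0.3, 0.6, 0.8]
gripper_width: 0.085
grip_force: 0.0
```

Run:
```python
from h import *
print(plan([.587,-.159,.17],94.5))
```

```text
(array([1.3112, 1.4284, 0.3002]), array([-0.0001,  0.0001, -0.0021]))
```

drive_tool([
  [0.3,0.33,0,0,0,0],
  [0.6,0.66,0.1,0,0,0],
  [0.92,1,0.2,0,0,0],
  [0.92,1,0.2,0,0,0],
], hand=100)

```text
t: 1.8
eef_pos: [0.5239, -0.2256, 0.1865]
ee_rot: [[-0.07, 0.998, 0.001], [0.998, 0.07, -0.001], [-0.001, 0.001, -1.0]]
force: [0.9, -0.2, -0.5]
gripper_width: 0.052
grip_force: 0.0
```

Run:
```python
from h import *
print(plan([.587,-.159,.17],94.5))
```

```text
(array([0.414 , 0.4504, 0.1102]), array([ 0.0002,  0.0003, -0.0028]))
```

drive_tool([
  [0.2,0.22,0,0,0,0],
  [0.41,0.45,0.1,0,0,-0.003],
  [0.41,0.45,0.1,0,0,-0.003],
  [0.41,0.45,0.1,0,0,-0.003],
  [0.41,0.45,0.1,0,0,-0.003],
])

```text
t: 2.3
eef_pos: [0.5851, -0.1608, 0.1716]
ee_rot: [[-0.081, 0.997, -0.001], [0.997, 0.081, -0.0], [-0.0, -0.001, -1.0]]
force: [0.5, -1.1, 0.0]
gripper_width: 0.0519
grip_force: 0.0
```

Run:
```python
from h import *
snap('side','s1');snap('top','t1');print(plan([.587,-.159,.08],94.5))
a=cv2.imread('pics/s1.png')[50:210,240:400];b=cv2.imread('pics/t1.png')[100:260,350:510]
cv2.imwrite('pics/z2.png',np.hstack([cv2.resize(i,(400,400)) for i in(a,b)]))
```

```text
(array([0.0135, 0.014 , 0.6138]), array([0.0001, 0.0002, 0.0005]))
```

View pics/z2.png

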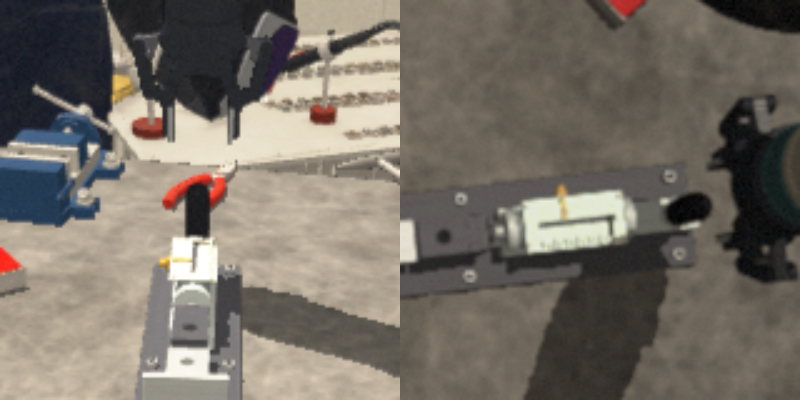

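The crop shows the jaws straddling the handle (fingers at x≈170 and 232, handle at 198), so I can descend.

drive_tool([
  [0.01,0.01,0.3,0,0,0],
  [0.01,0.01,0.5,0,0,0],
  [0.01,0.01,0.61,0,0,0],
  [0.01,0.01,0.61,0,0,0],
  [0.01,0.01,0.61,0,0,0],
])

```text
t: 2.9
eef_pos: [0.5868, -0.1591, 0.0808]
ee_rot: [[-0.081, 0.997, 0.0], [0.997, 0.081, -0.0], [-0.0, 0.0, -1.0]]
force: [-0.2, -1.0, -1.1]
gripper_width: 0.0523
grip_force: 0.0
```

drive_tool([
  [0,0,0,0,0,0],
  [0,0,0,0,0,0],
  [0,0,0,0,0,0],
  [0,0,0,0,0,0],
  [0,0,0,0,0,0],
], hand=255, newtons=60)

```text
t: 3.4
eef_pos: [0.587, -0.1591, 0.0824]
ee_rot: [[-0.082, 0.997, 0.0], [0.997, 0.082, -0.003], [-0.003, 0.0, -1.0]]
force: [-3.6, -0.7, 5.3]
gripper_width: 0.0248
grip_force: 59.2
```

drive_tool([
  [0.07,0,0,0,0,0],
  [0.14,0,0,0,0,0],
  [0.21,0,0,0,0,0],
  [0.27,0,0,0,0,0],
  [0.27,0,0,0,0,0],
  [0.27,0,0,0,0,0],
])

```text
t: 4.0
eef_pos: [0.5836, -0.1173, 0.0823]
ee_rot: [[-0.083, 0.997, 0.0], [0.997, 0.083, -0.0], [-0.0, 0.0, -1.0]]
force: [-4.0, 1.1, 6.5]
gripper_width: 0.0244
grip_force: 59.4
```

drive_tool([
  [0.015,0,0,0,0,0],
  [0.025,0,0,0,0,0],
  [0.035,0,0,0,0,0],
  [0.045,0,0,0,0,0],
  [0.045,0,0,0,0,0],
])

```text
t: 4.5
eef_pos: [0.5832, -0.1125, 0.0823]
ee_rot: [[-0.082, 0.997, 0.0], [0.997, 0.082, -0.004], [-0.004, 0.0, -1.0]]
force: [-3.1, -3.1, 5.3]
gripper_width: 0.0248
grip_force: 59.3
```

drive_tool([
  [0.01,0,0,0,0,0],
  [0.02,0,0,0,0,0],
  [0.03,0,0,0,0,0],
  [0.03,0,0,0,0,0],
  [0.03,0,0,0,0,0],
])

```text
t: 5.0
eef_pos: [0.5832, -0.1125, 0.0824]
ee_rot: [[-0.079, 0.997, 0.001], [0.997, 0.079, -0.013], [-0.013, -0.0, -1.0]]
force: [-2.7, -14.5, 2.2]
gripper_width: 0.0245
grip_force: 59.0
```

drive_tool([
  [-0.015,0,0,0,0,0],
  [-0.025,0,0,0,0,0],
])

```text
t: 5.2
eef_pos: [0.5831, -0.1125, 0.0823]
ee_rot: [[-0.081, 0.997, 0.001], [0.997, 0.081, -0.004], [-0.004, 0.0, -1.0]]
force: [-4.1, -1.3, 5.6]
gripper_width: 0.0245
grip_force: 59.4
```

drive_tool([
  [0,0,0,0,0,0],
  [0,0,0,0,0,0],
  [0,0,0,0,0,0],
  [0,0,-0.3,0,0,0],
  [0,0,-0.55,0,0,0],
  [0,0,-0.7,0,0,0],
  [0,0,-0.7,0,0,0],
], hand=100)

```text
t: 5.9
eef_pos: [0.5863, -0.1108, 0.1899]
ee_rot: [[-0.083, 0.996, 0.009], [0.997, 0.083, -0.002], [-0.003, 0.008, -1.0]]
force: [0.6, -0.1, -0.4]
gripper_width: 0.052
grip_force: 0.0
```

Run:
```python
from h import *
print(plan([.492,.3415,.185],94.5))
```

```text
(array([ 3.0573, -0.3757,  0.0201]), array([0.0027, 0.001 , 0.0015]))
```

drive_tool([
  [0.33,-0.04,0,0,0,0],
  [0.66,-0.08,0,0,0,0],
  [1,-0.12,0,0,0,0],
  [1,-0.12,0,0,0,0],
])

```text
t: 6.3
eef_pos: [0.5498, 0.0428, 0.1837]
ee_rot: [[-0.089, 0.996, -0.004], [0.996, 0.089, 0.002], [0.003, -0.004, -1.0]]
force: [0.0, -0.6, -0.1]
gripper_width: 0.0519
grip_force: 0.0
```

drive_tool([
  [0.33,-0.04,0,0,0,0],
  [0.66,-0.08,0,0,0,0],
  [1,-0.12,0,0,0,0],
  [1,-0.12,0,0,0,0],
])

```text
t: 6.7
eef_pos: [0.5205, 0.19, 0.1841]
ee_rot: [[-0.089, 0.996, -0.002], [0.996, 0.089, 0.002], [0.002, -0.002, -1.0]]
force: [-0.3, -0.8, 0.4]
gripper_width: 0.0516
grip_force: 0.0
```

drive_tool([
  [0.33,-0.04,0,0,0,0],
  [0.66,-0.08,0,0,0,0],
  [0.95,-0.12,0,0,0,0],
  [1,-0.12,0,0,0,0],
  [1,-0.12,0,0,0,0],
  [1,-0.12,0,0,0,0],
])

```text
t: 7.3
eef_pos: [0.4922, 0.3323, 0.1844]
ee_rot: [[-0.082, 0.997, -0.001], [0.997, 0.082, -0.001], [-0.001, -0.001, -1.0]]
force: [1.4, -0.7, -0.6]
gripper_width: 0.052
grip_force: 0.0
```

Run:
```python
from h import *
print(plan([.492,.3415,.105],94.5))
snap('side','s2');snap('top','t2')
a=cv2.imread('pics/s2.png')[150:310,270:430];b=cv2.imread('pics/t2.png')[150:250,300:500]
cv2.imwrite('pics/z3.png',np.hstack([cv2.resize(a,(400,400)),cv2.resize(b,(400,400))]))
b=cv2.resize(cv2.imread('pics/t2.png')[160:225,300:450],None,fx=5,fy=5,interpolation=cv2.INTER_CUBIC)
cv2.imwrite('pics/z3.png',np.vstack([b[:300],np.hstack([cv2.resize(a[20:140],(400,300)),np.zeros((300,350,3),np.uint8)])]))
```

```text
(array([0.0621, 0.0043, 0.5291]), array([-0.0003,  0.0004,  0.001 ]))
```

View pics/z3.png

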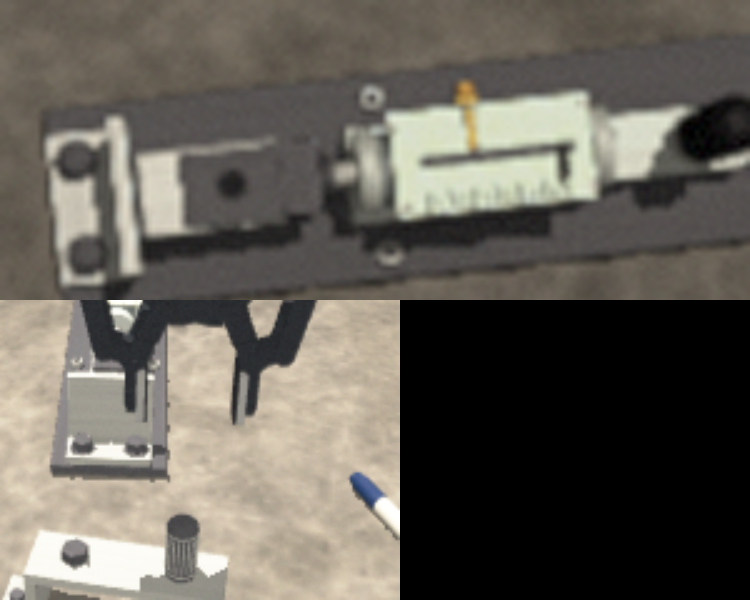

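Fork hole now sits at top px (346.2,196.8), right over the former lug-hole pixel, and the jaws are above the pin line. Descending onto the pin.

drive_tool([
  [0.06,0.01,0.2,0,0,0],
  [0.06,0.01,0.45,0,0,0],
  [0.06,0.01,0.65,0,0,0],
  [0.06,0.01,0.72,0,0,0],
  [0.06,0.01,0.72,0,0,0],
  [0.06,0.01,0.72,0,0,0],
])

```text
t: 8.0
eef_pos: [0.4939, 0.3427, 0.0784]
ee_rot: [[-0.082, 0.997, 0.002], [0.997, 0.082, 0.001], [0.001, 0.002, -1.0]]
force: [0.3, 0.1, 0.4]
gripper_width: 0.0522
grip_force: 0.0
```

Run:
```python
from h import *
snap('side','s3');s=bot.get_state();print(s['eef_pos'])
f=ray('top',346.2,196.8,.070);print('fork home',f); i=ray('top',412.6,190,.083)
print('idx',i)
im=cv2.imread('pics/s3.png')[170:310,270:410];cv2.imwrite('pics/z4.png',cv2.resize(im,(560,560)))
```

```text
[0.49444771 0.34314172 0.0790761 ]
fork home [0.56664146 0.09971897 0.07      ]
idx [ 0.57654729 -0.04450636  0.083     ]
```

View pics/z4.png

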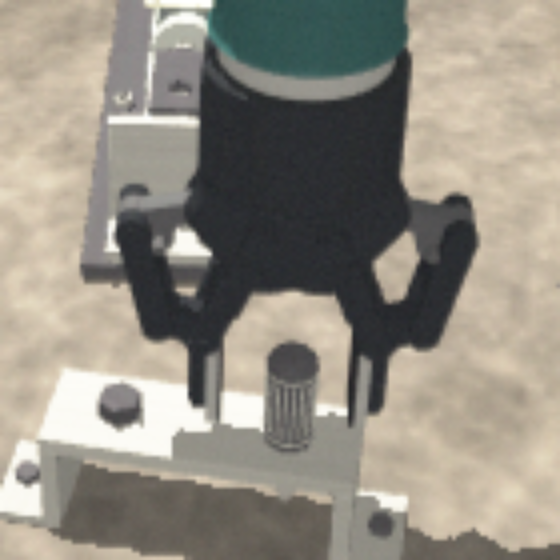

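Run:
```python
from h import *
print(ray('side',342.5,282,.052), 'tips',[ray('side',270+a/4,170+b/4,z) for a,b in((213,422),(357,425)) for z in(.065,.070)])
print('cap top centre',ray('side',270+291/4,170+353/4,.098))
```

```text
[0.489892   0.35057609 0.052     ] tips [array([0.521724  , 0.35312966, 0.065     ]), array([0.52128373, 0.3584368 , 0.07      ]), array([0.46339382, 0.3473951 , 0.065     ]), array([0.46356698, 0.35276254, 0.07      ])]
cap top centre [0.49202301 0.34481073 0.098     ]
```

drive_tool([
  [0,-0.01,0,0,0,0],
  [0,-0.01,0,0,0,0],
  [0,-0.01,0,0,0,0],
  [0,-0.01,0,0,0,0],
  [0,-0.01,0,0,0,0],
  [0,-0.01,0,0,0,0],
], hand=255, newtons=50)

```text
t: 8.65
eef_pos: [0.4921, 0.3432, 0.0788]
ee_rot: [[-0.083, 0.997, 0.002], [0.997, 0.083, 0.001], [0.001, 0.002, -1.0]]
force: [-1.0, 0.1, 6.8]
gripper_width: 0.0197
grip_force: 48.9
```

drive_tool([
  [0,0,-0.1,0,0,0],
  [0,0,-0.2,0,0,0],
  [0,0,-0.35,0,0,0],
  [0,0,-0.5,0,0,0],
  [0,0,-0.6,0,0,0],
  [0,0,-0.6,0,0,0],
])

```text
t: 9.25
eef_pos: [0.4931, 0.3437, 0.1707]
ee_rot: [[-0.083, 0.997, 0.005], [0.997, 0.083, 0.003], [0.002, 0.005, -1.0]]
force: [0.1, -0.1, -0.8]
gripper_width: 0.0195
grip_force: 49.5
```

Run:
```python
from h import *
s=bot.get_state();print(s['eef_pos'],s['ee_rot'],s['force'])
snap('side','s4')
im=cv2.imread('pics/s4.png')[130:290,270:430];cv2.imwrite('pics/z5.png',cv2.resize(im,(560,560)))
```

```text
[0.49305009 0.34371603 0.17065073] [[-0.08272109  0.99655963  0.00511095]
 [ 0.99657003  0.08270782  0.00275452]
 [ 0.00232233  0.00532128 -0.99998315]] [ 0.11768485 -0.11640023 -0.75889486]
```

View pics/z5.png

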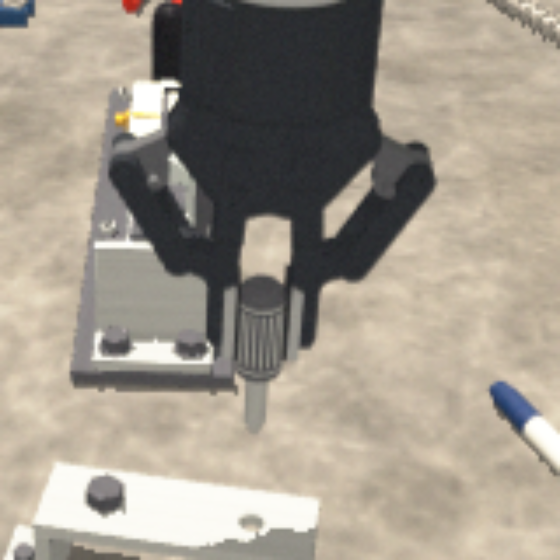

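Run:
```python
from h import *
s=np.load('pics/s3.npz')['im'];g=cv2.cvtColor(s,cv2.COLOR_RGB2GRAY)
print(g[186:198,306:324])
s=np.load('pics/s4.npz')['im'];g=cv2.cvtColor(s,cv2.COLOR_RGB2GRAY)
print(g[236:258,334:352])
t=cv2.cvtColor(np.load('pics/t2.npz')['im'],cv2.COLOR_RGB2GRAY);print(t[190:204,338:356])
```

```text
[[161 255 182 137 136 135 136 134 134 135 134 138 136 136 106  79  78  52]
 [162 255 179 137 137 138 138 138 139 134 135 137 137 134  87  70  80  79]
 [154 254 136 135 135 139 140 136 135 139 137 136 138 134  80  59  74  78]
 [158 252 136 134 134 136 137 136 130 131 135 137 137 136  72  45  56  76]
 [184 240 137 132 136 134 127 120  80 113 123 130 137 135  68  47  44  57]
 [186 238 135 135 133 136 105  88  75  82  87 110 131 133  46  47  42  44]
 [163 233 138 136 136 136 101  87  94 110  98  87 134 127  46  43  46  43]
 [162 209 140 136 134 134 140 143 154 159 175 124 137 129  46  44  47  45]
 [183 204 134 134 134 136 138 140 140 140 138 137 138 130  48  44  45  45]
 [177 172 136 135 135 136 138 138 139 142 141 139 138 123  43  46  43  42]
 [180 165 131 130 130 134 132 134 135 137 135 136 134 121  46  46  45  41]
 [214 105  89  89  87  90  87  92 107 105 106 103 102  98  47  45  48  46]]
[[137 135 110 141  87 115 132 128 109  99 106 103 111 130 115 116 188 196]
 [112 116 107 199 147  93  84  91 116 120 115 107 105  90  99 172 215 203]
 [ 79  77  94 200 200 169  99  91  87  86  86  83
[... 1802 characters left out ...]
 89  87  86  86  85  79]
 [ 87  85  86  88  82  72  53  42  38  38  53  76  85  85  84  84  83  80]
 [ 83  88  88  86  82  62  40  34  33  32  42  68  85  85  86  86  83  80]
 [ 82  85  86  86  85  64  43  36  34  32  46  70  83  83  85  82  83  83]
 [ 84  87  86  86  86  73  52  39  36  42  55  71  82  85  85  85  84  85]
 [ 84  89  85  86  85  80  70  59  56  59  74  81  85  86  86  84  84  83]
 [ 83  85  87  85  85  88  82  78  78  77  84  85  85  87  86  86  82  87]
 [ 83  85  83  86  88  82  88  85  84  85  85  86  87  85  84  85  87  86]
 [ 83  82  87  84  87  84  85  83  85  85  85  86  84  84  85  87  84  83]
 [ 82  84  83  85  87  89  86  83  83  82  85  87  84  82  83  83  83  81]]
```

Run:
```python
from h import *
np.set_printoptions(precision=4,suppress=True)
ht=ray('top',346.1,196.4,.070);hs=ray('side',314.5,191.7,.070)
print('hole top',ht,'side',hs,'2view',two('top',(346.1,196.4),'side',(314.5,191.7)))
z=.1707-.0268
print('grip front bottom', ray('side',342.6,238.6,z))
print('tip near rim',ray('side',342.4,253.7,z-.036))
print('shank lateral', ray('side',342.7,244,z-.02))
```

```text
hole top [0.5675 0.0999 0.07  ] side [0.566  0.1069 0.07  ] 2view [0.5673 0.0996 0.0654]
grip front bottom [0.4939 0.3529 0.1439]
tip near rim [0.493  0.3455 0.1079]
shank lateral [0.4936 0.341  0.1239]
```

Run:
```python
from h import *
print(plan([.567,.103,.165],94.6))
```

```text
(array([-1.6369,  0.3654,  0.0243]), array([ 0.0009, -0.0004,  0.0008]))
```

drive_tool([
  [-0.3,0.06,0,0,0,0],
  [-0.55,0.12,0,0,0,0],
  [-0.8,0.18,0,0,0,0],
  [-0.8,0.18,0,0,0,0],
])

```text
t: 9.7
eef_pos: [0.5281, 0.2213, 0.1655]
ee_rot: [[-0.078, 0.997, -0.002], [0.997, 0.078, -0.003], [-0.002, -0.003, -1.0]]
force: [-1.2, 0.7, -1.1]
gripper_width: 0.0199
grip_force: 49.5
```

drive_tool([
  [-0.3,0.06,0,0,0,0],
  [-0.55,0.12,0,0,0,0],
  [-0.75,0.18,0.02,0,0,0],
  [-0.84,0.185,0.02,0,0,0],
  [-0.84,0.185,0.02,0,0,0],
  [-0.84,0.185,0.02,0,0,0],
  [-0.84,0.185,0.02,0,0,0],
])

```text
t: 10.4
eef_pos: [0.5654, 0.1034, 0.1638]
ee_rot: [[-0.084, 0.996, -0.001], [0.996, 0.084, 0.001], [0.001, -0.001, -1.0]]
force: [0.1, 0.8, -1.2]
gripper_width: 0.0196
grip_force: 49.5
```

Run:
```python
from h import *
s=bot.get_state();print(s['eef_pos'],s['ee_rot'])
snap('top','t5');snap('side','s5')
a=cv2.imread('pics/t5.png')[170:270,200:280];b=cv2.imread('pics/s5.png')[90:250,260:390]
cv2.imwrite('pics/z6.png',np.hstack([cv2.resize(a,(320,400),interpolation=2),cv2.resize(b,(455,560),interpolation=2)[:400]]))
cv2.imwrite('pics/z6.png',np.hstack([cv2.resize(a,(330,560)),cv2.resize(b,(455,560))]))
g=cv2.cvtColor(np.load('pics/t5.npz')['im'],cv2.COLOR_RGB2GRAY);print(g[224:246,230:248])
```

```text
[0.56541377 0.10339095 0.16384587] [[-8.42380380e-02  9.96445174e-01 -9.83777817e-04]
 [ 9.96445443e-01  8.42386304e-02  5.77096881e-04]
 [ 6.57917498e-04 -9.31667414e-04 -9.99999350e-01]]
[[145 169 168 166 169 169 172 173 170 170 173 171 175 173 171 176 177 180]
 [144 167 169 166 169 171 171 171 167 169 171 174 173 173 173 178 176 177]
 [146 165 166 165 165 171 169 170 167 170 172 172 175 171 171 176 178 178]
 [148 165 167 168 167 169 172 172 170 169 172 175 174 171 174 177 178 178]
 [149 169 167 165 168 172 171 171 172 169 174 173 174 172 173 176 179 179]
 [149 169 167 166 167 171 172 172 170 169 170 175 174 168 171 175 178 177]
 [147 167 166 166 169 170 170 165 160 144 141 159 172 169 172 176 177 176]
 [147 167 167 167 165 169 170 149 121  85  77 115 159 170 173 176 178 179]
 [148 167 164 166 169 170 159 121  69  47  48  71 134 167 174 178 177 178]
 [152 167 167 166 168 172 154 109  56  45  44  58 119 164 174 177 178 178]
 [150 167 164 167 168 170 161 118  66  48  49  65 129 163 174 178 176 177]
 [150 166 168 165 167 171 164 140 101  80  82 107 147 170 173 177 177 176]
 [155 167 167 166 169 170 172 161 146 133 138 153 166 169 172 174 175 178]
 [158 167 163 165 169 170 170 167 169 166 166 173 170 172 175 176 176 179]
 [157 164 163 167 169 169 169 170 169 170 172 175 171 168 172 174 175 177]
 [157 164 167 165 166 170 171 168 169 170 170 171 172 170 174 176 175 175]
 [158 165 165 167 168 171 168 167 168 169 166 171 172 170 176 177 175 177]
 [158 165 165 166 169 170 168 166 167 167 169 170 170 168 173 175 173 176]
 [164 167 164 166 169 170 169 168 169 167 168 168 170 170 176 178 176 172]
 [163 164 166 166 168 169 169 167 169 167 170 172 170 169 173 177 174 172]
 [164 167 163 167 170 170 168 169 167 168 168 169 169 171 174 176 175 173]
 [164 163 165 168 169 170 168 168 168 167 169 170 167 171 174 176 178 172]]
```

View pics/z6.png

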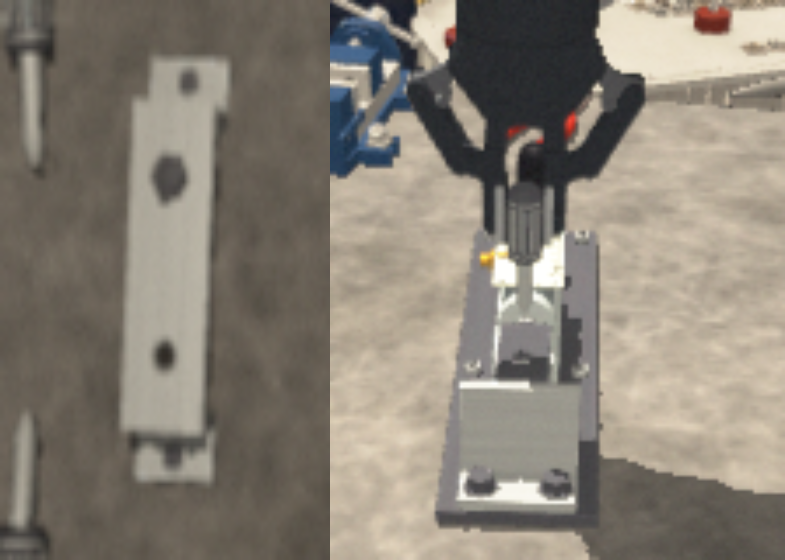

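The left crop shows the empty stand hole at top px (239.5,233) with the hex pin still in place. The two loose spare pins now lie on the table. The right crop shows the long pin upright above the fork.

Run:
```python
from h import *
np.set_printoptions(precision=4,suppress=True)
def cen(f,u0,u1,v0,v1,bg):
    g=cv2.cvtColor(np.load(f)['im'],cv2.COLOR_RGB2GRAY).astype(float)[v0:v1,u0:u1];w=np.clip(bg-g,0,None);w[w<.15*bg]=0
    v,u=np.mgrid[v0:v1,u0:u1];return (u*w).sum()/w.sum(),(v*w).sum()/w.sum()
a=cen('pics/t5.npz',235,245,228,240,169);b=cen('pics/t2.npz',342,351,192,202,85)
A=ray('top',*a,.052);B=ray('top',*b,.070);print(a,b,A,B,B-A)
T=np.array([.4921,.3432,0])+B-A;print('tcp target',T, plan([T[0],T[1],.165],94.6))
for f in('top0','t1','t2'):
    g=cv2.cvtColor(np.load(f'pics/{f}.npz')['im'],cv2.COLOR_RGB2GRAY);print(f,g[175:265:10,200:214:3].tolist())
```

```text
(np.float64(239.43712829226848), np.float64(233.10450297366185)) (np.float64(345.94361525704807), np.float64(196.43117744610282)) [0.4934 0.3394 0.052 ] [0.5675 0.1003 0.07  ] [ 0.0741 -0.2391  0.018 ]
tcp target [0.5662 0.1041 0.018 ] (array([ 0.0044,  0.0036, -0.0059]), array([-0.0001, -0.0001,  0.0014]))
top0 [[100, 106, 107, 108, 102], [96, 99, 98, 99, 97], [98, 105, 106, 105, 103], [79, 77, 60, 61, 62], [99, 61, 62, 58, 68], [95, 98, 95, 99, 97], [73, 64, 49, 76, 98], [59, 59, 49, 53, 70], [99, 99, 106, 103, 99]]
t1 [[108, 85, 130, 101, 63], [104, 102, 171, 132, 105], [107, 109, 145, 144, 108], [107, 111, 104, 104, 108], [104, 107, 111, 107, 117], [108, 105, 102, 104, 103], [104, 103, 109, 107, 107], [109, 104, 162, 93, 109], [108, 127, 157, 93, 105]]
t2 [[99, 80, 119, 97, 59], [99, 96, 159, 123, 98], [98, 103, 135, 132, 102], [51, 75, 77, 78, 97], [41, 46, 45, 101, 88], [48, 44, 39, 45, 55], [69, 112, 66, 41, 40], [149, 75, 72, 68, 87], [144, 150, 143, 67, 69]]
```

The loose pins had fallen by t1, before I went near them, so I didn't cause that. The pin is aligned within 1 mm, so I'm lowering it.

drive_tool([
  [0.004,0.004,0.08,0,0,0],
  [0.004,0.004,0.16,0,0,0],
  [0.004,0.004,0.22,0,0,0],
  [0.004,0.004,0.25,0,0,0],
  [0.004,0.004,0.25,0,0,0],
])

```text
t: 11.0
eef_pos: [0.5658, 0.1031, 0.1252]
ee_rot: [[-0.083, 0.997, -0.002], [0.997, 0.083, 0.001], [0.001, -0.002, -1.0]]
force: [-0.4, 1.5, -2.1]
gripper_width: 0.0195
grip_force: 49.5
```

drive_tool([
  [0,0,0.03,0,0,0],
  [0,0,0.06,0,0,0],
  [0,0,0.09,0,0,0],
  [0,0,0.09,0,0,0],
])

```text
t: 11.4
eef_pos: [0.5662, 0.1029, 0.1124]
ee_rot: [[-0.083, 0.997, -0.001], [0.997, 0.083, 0.001], [0.001, -0.001, -1.0]]
force: [0.3, 3.0, -2.2]
gripper_width: 0.0198
grip_force: 49.4
```

drive_tool([
  [0,0,0.03,0,0,0],
  [0,0,0.06,0,0,0],
  [0,0,0.085,0,0,0],
  [0,0,0.095,0,0,0],
  [0,0,0.095,0,0,0],
])

```text
t: 11.9
eef_pos: [0.5663, 0.103, 0.0984]
ee_rot: [[-0.083, 0.997, -0.001], [0.997, 0.083, 0.001], [0.001, -0.001, -1.0]]
force: [-2.0, 4.5, -1.6]
gripper_width: 0.0195
grip_force: 49.6
```

drive_tool([
  [0,0,0.012,0,0,0],
  [0,0,0.015,0,0,0],
  [0,0,0.015,0,0,0],
])

```text
t: 12.2
eef_pos: [0.5664, 0.103, 0.0968]
ee_rot: [[-0.083, 0.997, -0.001], [0.997, 0.083, 0.001], [0.001, -0.001, -1.0]]
force: [-3.4, 4.6, 2.2]
gripper_width: 0.0195
grip_force: 50.0
```

drive_tool([
  [0,0,0,0,0,0],
  [0,0,0,0,0,0],
  [0,0,0,0,0,0],
  [0,0,0,0,0,0],
  [0,0,-0.2,0,0,0],
  [0,0,-0.45,0,0,0],
  [0,0,-0.65,0,0,0],
  [0,0,-0.65,0,0,0],
], hand=100)

```text
t: 13.0
eef_pos: [0.5707, 0.1027, 0.1997]
ee_rot: [[-0.082, 0.997, 0.011], [0.997, 0.082, 0.0], [-0.001, 0.011, -1.0]]
force: [1.2, -0.1, -0.1]
gripper_width: 0.0522
grip_force: 0.0
```

drive_tool([
  [-0.33,0,0,0,0,0],
  [-0.66,0,0,0,0,0],
  [-0.95,0,0,0,0,0],
  [-0.95,0,0,0,0,0],
])

```text
t: 13.4
eef_pos: [0.5789, -0.0441, 0.1935]
ee_rot: [[-0.077, 0.997, 0.0], [0.997, 0.077, -0.002], [-0.002, 0.0, -1.0]]
force: [-0.9, -0.2, 0.3]
gripper_width: 0.0519
grip_force: 0.0
```

Run:
```python
from h import *
s=bot.get_state();print(s['eef_pos'])
snap('top','t6');snap('side','s6')
a=cv2.imread('pics/t6.png')[160:230,300:400];b=cv2.imread('pics/s6.png')[100:240,260:380]
cv2.imwrite('pics/z7.png',np.hstack([cv2.resize(a,(320,224)) if 0 else cv2.copyMakeBorder(cv2.resize(a,(400,280)),0,180,0,0,0),cv2.resize(b,(394,460))]))
z=np.load('pics/s6.npz');c=eyes.calibration('side');v,u=np.mgrid[:400,:640]
P=(np.stack([u,v,np.ones_like(u)],-1)@np.linalg.inv(c['intrinsics']).T*z['d'][...,None]-c['t'])@c['R']
m=(abs(P[...,0]-.567)<.015)&(abs(P[...,1]-.10)<.025)&(P[...,2]>.08)&(P[...,2]<.2);print('pin top z',np.percentile(P[m],[5,50,95,99],axis=0))
print(plan([.583,-.1125,.185],94.6))
```

```text
[ 0.57891735 -0.04413749  0.19347276]
pin top z [[0.55697265 0.10184802 0.08251934]
 [0.56643879 0.10897187 0.10040693]
 [0.57564047 0.11294519 0.11382303]
 [0.57593662 0.11379109 0.11528831]]
(array([-0.4824, -0.0058,  0.0552]), array([-0.0004, -0.0001,  0.    ]))
```

View pics/z7.png

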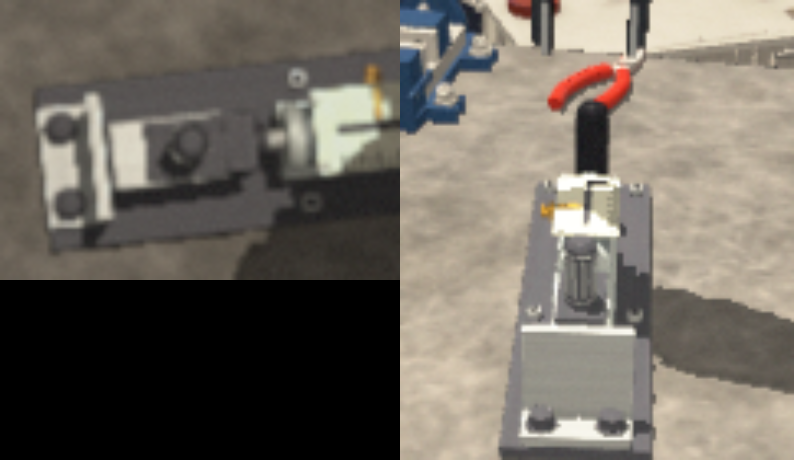

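The pin's grip sits on the fork, with its measured top at about 0.115 m against 0.116 m expected. Now the handle.

drive_tool([
  [-0.25,0,0,0,0,0],
  [-0.48,-0.005,0.05,0,0,0],
  [-0.48,-0.005,0.06,0,0,0],
  [-0.48,-0.005,0.3,0,0,0],
  [-0.48,-0.005,0.55,0,0,0],
  [-0.48,-0.005,0.73,0,0,0],
  [-0.48,-0.005,0.74,0,0,0],
  [-0.48,-0.005,0.74,0,0,0],
])

```text
t: 14.3
eef_pos: [0.5831, -0.1096, 0.0827]
ee_rot: [[-0.084, 0.996, -0.002], [0.996, 0.084, 0.001], [0.001, -0.002, -1.0]]
force: [-0.1, -0.8, -0.2]
gripper_width: 0.0519
grip_force: 0.0
```

drive_tool([
  [0,0,0,0,0,0],
  [0,0,0,0,0,0],
  [0,0,0,0,0,0],
  [0,0,0,0,0,0],
  [0,0,0,0,0,0],
], hand=255, newtons=80)

```text
t: 14.8
eef_pos: [0.5831, -0.1113, 0.0855]
ee_rot: [[-0.083, 0.997, -0.001], [0.997, 0.083, -0.001], [-0.001, -0.001, -1.0]]
force: [-6.2, 0.3, 6.8]
gripper_width: 0.024
grip_force: 78.1
```

drive_tool([
  [-0.04,0,0,0,0,0],
  [-0.08,0,0,0,0,0],
  [-0.12,0,0,0,0,0],
  [-0.16,0,0,0,0,0],
  [-0.2,0,0,0,0,0],
  [-0.23,0,0,0,0,0],
  [-0.23,0,0,0,0,0],
  [-0.23,0,0,0,0,0],
])

```text
t: 15.6
eef_pos: [0.5855, -0.1421, 0.0855]
ee_rot: [[-0.084, 0.996, -0.001], [0.996, 0.084, 0.007], [0.007, -0.0, -1.0]]
force: [-5.4, 9.5, 9.2]
gripper_width: 0.0242
grip_force: 78.5
```

Run:
```python
from h import *
s=bot.get_state();print(s['eef_pos'],s['force'])
snap('top','t7');snap('side','s7')
a=cv2.imread('pics/t7.png')[165:215,365:465]
c=cv2.imread('pics/t2.png')[165:215,365:465]
cv2.imwrite('pics/z8.png',np.vstack([cv2.resize(i,(600,300),interpolation=cv2.INTER_CUBIC) for i in(a,c)]))
```

```text
[ 0.58554812 -0.1421408   0.08549289] [-5.44547637  9.53509484  9.16044989]
```

View pics/z8.png

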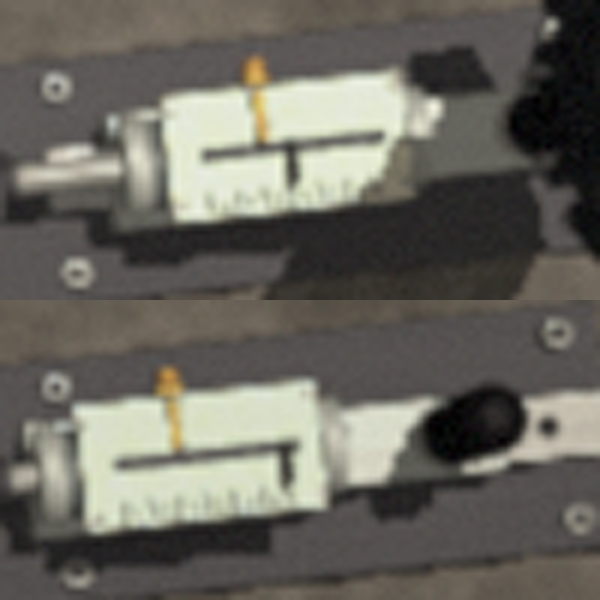

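The index (crop ≈(292,165)) still sits behind the pointer (≈(262,130)). I'll measure the gap along the rig axis.

```bash
cat >> h.py <<'E'
def gap(f):
    im=np.load(f'pics/{f}.npz')['im'].astype(float);R,G,B=[im[...,i] for i in range(3)];g=im.mean(2)
    v,u=np.mgrid[:400,:640];W=np.array([-.083,.9965])
    reg=(u>365)&(u<440)&(v>170)&(v<210)
    o=reg&(R-B>60)
    # map to rig axes at z=.083
    c=eyes.calibration('top');o0=-c['R'].T@c['t'];r=np.stack([u,v,np.ones_like(u)],-1)@np.linalg.inv(c['intrinsics']).T@c['R']
    X=o0+r*((.083-o0[2])/r[...,2])[...,None];s=X[...,:2]@W;l=X[...,:2]@np.array([.9965,.083])  # l: rig lateral
    sm=s[o].mean()
    # slot lateral: darkest row near; find scale
    l0=l[o].min()                      # pointer tip ~ slot edge
    k=o&(l<l0+.012);w=np.where(k,R-B,0);sm=(s*w).sum()/w.sum()
    d=reg&(l<l0-.006)&(l>l0-.0125)&(g<95)&(abs(s-sm)<.06)
    # keep biggest cluster
    n,lab,st,_=cv2.connectedComponentsWithStats(d.astype(np.uint8));
    out=[]
    for i in range(1,n):
        if st[i,4]>=4:
            q=cv2.dilate((lab==i).astype(np.uint8),np.ones((1,5),np.uint8))>0
            w=np.where(q&(l<l0-.006)&(l>l0-.0125),np.clip(170-g,0,None),0);out.append((st[i,4],round((s*w).sum()/w.sum()-sm,4),st[i,:2].tolist()))
    return sm,l0,out
E
python3 - <<'E'
from h import *
for f in('top0','t2','t7'):print(f,gap(f))
E
```

```text
top0 (np.float64(-0.09942602464505297), np.float64(0.5786813968444826), [(np.int32(6), np.float64(-0.0385), [432, 187]), (np.int32(4), np.float64(0.0537), [391, 192])])
t2 (np.float64(-0.05252329796056721), np.float64(0.5775042604013335), [(np.int32(5), np.float64(0.0557), [368, 196])])
t7 (np.float64(-0.08382693100340687), np.float64(0.5782082181332115), [])
```

```bash
sed -i 's/(g<95)/(g<130)/; s/l0-.0125/l0-.0115/g; s/st\[i,4\]>=4/st[i,4]>=3/' h.py
python3 - <<'E'
from h import *
for f in('top0','t2','t7'):print(f,gap(f))
g=np.load('pics/t7.npz')['im'];print(g.mean(2)[186:199,398:428].astype(int))
print((g[...,0].astype(int)-g[...,2])[174:192,402:414])
E
```

```text
top0 (np.float64(-0.09942602464505297), np.float64(0.5786813968444826), [(np.int32(7), np.float64(-0.0385), [432, 187]), (np.int32(5), np.float64(-0.0013), [414, 189]), (np.int32(6), np.float64(-0.022), [423, 188]), (np.int32(6), np.float64(0.0387), [398, 191]), (np.int32(3), np.float64(0.0178), [406, 190]), (np.int32(7), np.float64(0.0563), [389, 192])])
t2 (np.float64(-0.05252329796056721), np.float64(0.5775042604013335), [(np.int32(7), np.float64(-0.0382), [411, 190]), (np.int32(8), np.float64(0.0571), [368, 195]), (np.int32(5), np.float64(0.0382), [377, 194])])
t7 (np.float64(-0.08382693100340687), np.float64(0.5782082181332115), [(np.int32(3), np.float64(-0.0192), [416, 189]), (np.int32(3), np.float64(-0.0386), [425, 188]), (np.int32(12), np.float64(-0.0564), [431, 188]), (np.int32(4), np.float64(-0.0088), [412, 190]), (np.int32(5), np.float64(0.0383), [391, 192]), (np.int32(5), np.float64(0.0568), [382, 194])])
[[224 223 223 222 223 223 224 224 223 177 153 178 211 225 225 225 225 225
  224 224 223 223 219 215 210 205 203 201 195 192]
 [224 223 222 223 222 225 223 224 224 172 14
[... 1675 characters left out ...]
 44  93 107 105  71  25  13  16  17]
 [ 14  14  19  23  37  60  57  31  17  21  22  23]
 [ 19  21  22  17  16  63  75  34  17  17  16  15]
 [ 14  14  14  15  20  89 102  44  15  13  13  16]
 [ 13  12   9  12  21  85 106  44  13  13  17  20]
 [ 13  11  13  13  20  68 111  49  17  17  23  24]
 [ 13  14  13  14  12  53 113  56  19  16  19  19]
 [ 14  14  15  14  12  45 109  65  22  17  17  15]
 [ 18  16  14  17  17  37 101  73  29  17  15  13]
 [ 21  16  14  18  19  29  89  75  31  21  19  16]
 [ 23  19  18  20  19  19  59  48  25  17  12  10]
 [ 18  15  14   9  11   8  10  10   7   6   3   4]
 [  4   6   6   8   8  10   8  11  15  13  12   7]
 [ 14  15  16  14  14  13  14  17  20  23  19  10]]
```

drive_tool([
  [-0.015,0,0,0,0,0],
  [-0.03,0,0,0,0,0],
  [-0.045,0,0,0,0,0],
  [-0.055,0,0,0,0,0],
  [-0.058,0,0,0,0,0],
  [-0.058,0,0,0,0,0],
  [-0.058,0,0,0,0,0],
  [-0.058,0,0,0,0,0],
])

```text
t: 16.5
eef_pos: [0.5861, -0.1492, 0.0855]
ee_rot: [[-0.085, 0.996, -0.001], [0.996, 0.085, 0.01], [0.01, -0.0, -1.0]]
force: [-4.3, 13.8, 10.6]
gripper_width: 0.024
grip_force: 78.6
```

Run:
```python
from h import *
s=bot.get_state();print(s['eef_pos'],s['force'])
snap('top','t8');print(gap('t8'))
g=np.load('pics/t8.npz')['im'];print(g.mean(2)[186:199,404:424].astype(int))
print((g[...,0].astype(int)-g[...,2])[177:192,404:418])
```

```text
[ 0.58612976 -0.1492229   0.08550011] [-4.27441514 13.79924175 10.55692959]
(np.float64(-0.09104992116057595), np.float64(0.5774819262573321), [(np.int32(12), np.float64(-0.0575), [435, 187]), (np.int32(7), np.float64(-0.0021), [412, 190]), (np.int32(9), np.float64(0.0563), [385, 193]), (np.int32(5), np.float64(0.039), [394, 192])])
[[223 224 224 227 226 225 169 146 182 213 225 225 226 225 227 225 219 216
  210 208]
 [223 224 224 226 225 225 172 148 157 184 205 206 203 197 192 191 173 164
  149 142]
 [210 205 203 202 193 188 148 124 102 108 132 142 133 120 111 103 103 103
  101 105]
 [149 142 138 129 109 102  99  98  73  54  83 109 125 127 129 139 161 166
  169 174]
 [ 99 108 127 129 128 140 151 160 120  66  97 159 188 195 196 206 219 225
  227 226]
 [168 176 190 194 196 206 215 223 162  75 113 195 225 226 226 225 226 226
  225 225]
 [223 227 227 224 225 227 227 228 166  72 114 198 226 227 224 226 226 226
  227 225]
 [226 226 227 224 224 225 227 226 167  73 108 197 227 227 226 224 223 224
  224 224]
 [226 226 224 223 225 223 228 226 171  82 103 194 218 221 226 225 223 211
  215 224]

[... 526 characters left out ...]
3  11  13   9   9  58  98  43  15  16  14  15  13]
 [ 14  13  13  12  12  15  58 107  48  14  12  14  17  17]
 [ 16  14  10   9  12  13  52 107  55  17  15  17  21  20]
 [ 17  15  12  11  13  13  37 104  68  25  17  22  22  20]
 [ 17  13  12  15  13  12  29  99  80  30  16  19  19  17]
 [ 18  16  13  15  16  16  21  97  89  36  15  17  15  12]
 [ 21  20  16  11  16  19  25  96  99  42  18  15  13  13]
 [ 21  20  18  13  16  19  22  77  93  39  18  19  17  16]
 [ 24  24  21  16  18  17  18  44  42  15  11   9  10   8]
 [ 13  13  12   9   8   8   7  10   7   4   7   9  11  11]
 [  6   9  10  11   9   9  10  11   8   7   8  15  19  17]
 [ 17  18  16  18  18  15  15  18  13   8  12  23  20  18]]
```

drive_tool([
  [-0.008,0,0,0,0,0],
  [-0.015,0,0,0,0,0],
  [-0.015,0,0,0,0,0],
  [-0.015,0,0,0,0,0],
  [-0.015,0,0,0,0,0],
])

```text
t: 17.05
eef_pos: [0.5863, -0.1513, 0.0855]
ee_rot: [[-0.085, 0.996, -0.001], [0.996, 0.085, 0.01], [0.01, -0.0, -1.0]]
force: [-4.2, 15.0, 10.8]
gripper_width: 0.0241
grip_force: 78.6
```

```bash
cat > m.py <<'E'
from h import *
import sys
def meas(f):
    im=np.load(f'pics/{f}.npz')['im'].astype(float);o=im[...,0]-im[...,2];g=im.mean(2);P=[]
    for r in range(180,187):
        c=np.arange(404,420);w=np.clip(o[r,404:420]-25,0,None);P.append((r,(c*w).sum()/w.sum()))
    P=np.array(P);b=P[:,1].mean()+.12*(193-P[:,0].mean());I=[]
    for r in(192,193,194):
        c=np.arange(410,418);w=np.clip(205-g[r,410:418],0,None);I.append((c*w).sum()/w.sum()-.12*(r-193))
    return b,I,(np.mean(I)-b)*2.16
if __name__=='__main__':
    s=bot.get_state();print(s['eef_pos'],s['force'])
    for k in 'ab':snap('top',sys.argv[1]+k);print(meas(sys.argv[1]+k),gap(sys.argv[1]+k)[2])
E
python3 -c "
from m import *
print(meas('t8'))";python3 m.py t9
```

```text
(np.float64(412.4504605961603), [np.float64(413.3622360248447), np.float64(413.27250608272504), np.float64(413.2120941759603)], np.float64(1.796727236435395))
[ 0.5862992  -0.15128026  0.08547505] [-4.19847873 14.97558954 10.8158462 ]
(np.float64(413.39679063662567), [np.float64(413.3321212121212), np.float64(413.2716346153846), np.float64(413.2116129032258)], np.float64(-0.27000228898471507)) [(np.int32(10), np.float64(-0.0563), [436, 187]), (np.int32(7), np.float64(-0.0002), [412, 190]), (np.int32(12), np.float64(0.0563), [386, 193]), (np.int32(6), np.float64(0.0389), [395, 192])]
(np.float64(413.4022114186763), [np.float64(413.3309181141439), np.float64(413.27539779681763), np.float64(413.23750636132314)], np.float64(-0.26122462829588133)) [(np.int32(10), np.float64(-0.0563), [436, 187]), (np.int32(7), np.float64(-0.0002), [412, 190]), (np.int32(11), np.float64(0.0564), [386, 193]), (np.int32(6), np.float64(0.0389), [395, 192])]
```

drive_tool([
  [0,0,0,0,0,0],
  [0,0,0,0,0,0],
  [0,0,0,0,0,0],
  [0,0,0,0,0,0],
  [0,0,0,0,0,0],
])

```text
t: 17.65
eef_pos: [0.5863, -0.1513, 0.0855]
ee_rot: [[-0.085, 0.996, -0.001], [0.996, 0.085, 0.01], [0.01, -0.0, -1.0]]
force: [-5.6, 15.1, 11.2]
gripper_width: 0.0241
grip_force: 78.6
```

```bash
python3 m.py t10; python3 -c "
from plant import bot
print(bot.finish_job())"
```

```text
[ 0.58627956 -0.15126457  0.08546986] [-5.628156   15.0872219  11.15693278]
(np.float64(413.3999380407796), [np.float64(413.3235175879397), np.float64(413.2824791418355), np.float64(413.22886649874056)], np.float64(-0.26276464355271856)) [(np.int32(10), np.float64(-0.0563), [436, 187]), (np.int32(7), np.float64(-0.0002), [412, 190]), (np.int32(11), np.float64(0.0564), [386, 193]), (np.int32(6), np.float64(0.0389), [395, 192])]
(np.float64(413.39992981493197), [np.float64(413.3298609355247), np.float64(413.2536407766991), np.float64(413.22056122448976)], np.float64(-0.28492308581925957)) [(np.int32(10), np.float64(-0.0563), [436, 187]), (np.int32(7), np.float64(-0.0001), [412, 190]), (np.int32(12), np.float64(0.0564), [386, 193]), (np.int32(6), np.float64(0.0389), [395, 192])]
the job is handed in; nothing more can be done
None
```

The job is handed in at about 18 s: balance pushed home, long pin seated through fork and lug, and the handle held with the index within about 0.3 mm of the set pointer.

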